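# Set the middle packing bar and hold a guide rail level over the row

## Robot

A 7-joint arm with a two-finger parallel gripper is mounted at the origin on a cart in front of the work surface, level with it; the furniture and walls round the work are solid. World frame = base frame: x ahead of the robot, y to its left, z up, the work surface at z = 0. Lengths are in mm, angles in rad, forces in N, time in s.
With the tool pointing down it reaches from about 400 to 875 mm from the base axis. Payload 4.4 kg.
Tool frame: the origin (TCP) lies where the fingers leave the gripper's body, on its centre line; the fingertips stand 73 mm ahead of it and the grasp point (between the pads) lies 54 mm ahead of it; z points along the fingers, y is the line along which they close (so a half turn about z gives the same grasp; the last joint's range is limited). The gripper opens to 85 mm and grips with 20 to 120 N. Pads are 22 mm wide; open, the fingers measure 114 mm over their backs; the gripper's body (76 mm by 85 mm) begins 54 mm behind the grasp point. The pads swing forward as they close: fully open they stand 13 mm farther back than shut.
Start: joints at [-1.374, 0.628, 0.038, 1.517, -0.027, 0.996, -0.02], TCP at [168.838, 627.703, 303.913] pointing down, gripper open.
Joint ranges: [-3.06, 3.06], [-0.37, 2.12], [-1.25, 1.32], [0.18, 2.47], [-1.1, 4.24], [0.23, 1.98], [-2.94, 2.94]. Speed limits (rad/s): [2.57, 2.57, 3.14, 3.14, 3.14, 3.14, 3.14].

## Interface

Orientations are given as [roll, pitch, yaw] about the fixed x, y, z axes, in that order (R = Rz(yaw) Ry(pitch) Rx(roll)).
In Python, from cell import ctrl gives the robot as it stands.
- The arm moves only by the tool send_rows, never from a script. Its argument "rows" is a list that holds one entry, the list of rows, each a list of 6 numbers: the shift along the tool's x, y, z in cm, then the turn, a rotation vector about the tool's x, y, z in rad. In form: [[[tx, ty, tz, wx, wy, wz], ...]]. A call has 1 to 10 rows; each row is the pose to reach, as a shift and turn from the pose commanded when the call began, along the tool's axes at that moment; what a row does not reach only later rows make up. A row lasts 1/10 s, in which the tool goes at most 50 mm and 8.59 degrees, less where a joint would pass 70% of its speed; a pose out of reach is approached as far as the arm can. A call with a gripper value outside its range is refused whole. "grip" is the closure in counts, from 0 (fully open) to 255 (shut), set as the call begins (left out, the last holds). The fingers move at their own pace and stop on an object; the grip force is fixed at half the most. Time passes only in rows, so rows that repeat a pose let the fingers close. It gives the time, the measured TCP pose, the force, the opening and the grip force at its end, in the units of the state.
- ctrl.read_state(): the state, without advancing time (a new reading comes with each control period).
- ctrl.get_image(name): name is "side" or "top" or "wrist"; returns a dict with "pixels" (480x640x3 uint8, red, green, blue), "fx", "fy", "cx", "cy" (pixels), "D" ([k1, k2, p1, p2, k3] as OpenCV has them; the pictures are not rectified), "extrinsics" (4x4, takes a point from camera to world coordinates); the wrist camera has in their place "mount" (4x4, takes a point from camera to tool coordinates, whose origin is the TCP and whose axes are the flange's). Camera axes: x right, y up, looking along -z (the intrinsics and any distortion apply to the point x, -y, -z); pixel columns grow to the right and rows downward; lengths in mm; the calibration is good to about 2 mm. A picture is of the moment at which its call begins: read the wrist's pose just before it. There is no depth.
- ctrl.finish_job(): hands the job in; it is judged then, once.
The state is a dict: "clock": time; "qpos": joint angles; "qd": joint speeds; "tau": joint torques, N m; "eef_pos": TCP position; "tool_rot": TCP orientation; "force": force on the tool from outside, world axes, zero at the start; "torque": the same for the moment, N m; "width": finger opening in mm; "gripper_force": force on a finger pad.
Only numpy, scipy, OpenCV 4.12 (cv2) and the standard library are available. Lean on these libraries where they do the work, as an engineer would, in place of code of your own. Each camera call takes 0.05 s, during which the arm holds its last target. There are 200 camera calls.

## Task

Two flat dark packing bars lie side by side on the worktop; take the third one, which lies crosswise to the right of them, and set it down flat midway between them, parallel to them and with its ends in line with theirs, and let go of it. Then pick up the linear guide rail by its carriage and hold it still and level about ten centimetres above the bars, lying lengthwise across all three with its carriage over the middle bar, so that shims can be laid under it. Keep the rail level all the way, leave the first two bars and the other things on the worktop where they are, and finish while still holding the rail in the air.

Things in the scene. Friction and masses are not known exactly. Their poses are not given: they have to be found in the camera images.
- bar_a_mid (a point): First of the pair: dark steel strap clamp used as a packing bar, a flat slotted bar 25 x 100 x 13 mm lying flat on the worktop; The point is the bar's centre, 6.5 mm above its underside; x runs across its 25 mm width, y along its 100 mm length, z up. Loose, 0.25 kg, stays where it is. The other bar of the pair lies 160 mm away along +x of this frame, parallel to it, ends in line.
- bar_b_mid (a point): Second of the pair: dark steel strap clamp used as a packing bar, a flat slotted bar 25 x 100 x 13 mm lying flat on the worktop; The point is the bar's centre, 6.5 mm above its underside; x runs across its 25 mm width, y along its 100 mm length, z up. Loose, 0.25 kg, stays where it is. The first bar lies 160 mm away along -x of this frame.
- bar_c_mid (a point): The separate bar that has to be placed, lying crosswise to the right of the pair: dark steel strap clamp used as a packing bar, a flat slotted bar 25 x 100 x 13 mm lying flat on the worktop; The point is the bar's centre, 6.5 mm above its underside; x runs across its 25 mm width, y along its 100 mm length, z up. Loose, about 0.17 kg. Grasp it across its 25 mm width at this point.
- bar_a: The first bar of the pair; origin at the centre of its underside, axes as at its centre point.
- bar_b: The second bar of the pair; origin at the centre of its underside, axes as at its centre point.
- bar_c: The separate bar; origin at the centre of its underside, axes as at its centre point.
- carriage (a point): Carriage of the linear guide rail: bright steel block 34 mm wide (x, across the rail), 54 mm long (y, along it), from 5 to 24 mm above the rail's underside, locked so that it does not slide. The point is its centre, 12 mm above the rail's underside; z up. Grasp it across its 34 mm width here; the centre of mass of the whole rail lies about 13 mm away along +y.
- guide_rail: The linear guide rail with its carriage: a steel bar 16 mm wide, 12 mm high and 270 mm long, about 0.42 kg, lying loose on the worktop. Origin at the middle of its length on its underside (the carriage's centre is at y = -20 mm of this frame), y along the rail, z up.
- mill: The milling machine at the back of the worktop, fixed; origin under its middle. Its black handwheel (up to 95 mm high, about 0.25 m nearer the robot than the origin) stands between the rail and the bars, its white one (135 to 240 mm high, centre about 0.14 m nearer and 0.25 m to the left) behind the separate bar; its head overhangs its table. Carry things past it near the worktop's front edge.
- hub: Bystander: a turned aluminium wheel hub, 46 mm across and 21 mm high, flat on the worktop; origin under its centre. Not to be moved.
- nut: Bystander: a steel hexagon nut 28 mm across and 13 mm high; origin under its centre. Not to be moved.
- vice: Bystander: a small steel toolmaker's vice, 58 x 139 x 40 mm; origin under its centre. Not to be moved.

How it is judged (in metres and radians):
On the way, in this order (a step that is already met when the one before it is completed fails the run):
1. the separate bar lies flat midway between the other two, parallel and in line, and is released (x of bar_c_mid in the frame of bar_a_mid between 0.066 and 0.094 m and x of bar_c_mid in the frame of bar_b_mid between -0.094 and -0.066 m and y of bar_c_mid in the frame of bar_a_mid between -0.02 and 0.02 m and angle between the y axis of bar_c_mid and the y axis of bar_a_mid, either way round below 0.15 rad and angle between bar_c_mid's own z axis and vertical below 0.1 rad and height (world z) of bar_c_mid below 0.011 m and contact force between bar_c and the fingers below 0.1 N and linear speed of bar_c below 0.02 m/s), for 0.3 s.
2. the rail is then lifted level, clear of the worktop (height (world z) of carriage above 0.04 m and angle between carriage's own z axis and vertical below 0.15 rad and contact force between guide_rail and the fingers above 1 N), for 0.2 s.
At the end, for the whole second after the job is handed in: Third bar flat, released, midway within 14 mm, ends in line within 20 mm, parallel within 0.15 rad. Rail held by the fingers only, still, level within 0.1 rad, square across the bars within 0.17 rad, carriage centre within 30 mm of above the middle bar and 70-180 mm above the worktop (all of step 1 and height (world z) of carriage between 0.07 and 0.18 m and angle between carriage's own z axis and vertical below 0.1 rad and horizontal distance between carriage and bar_c_mid below 0.03 m and angle between the y axis of carriage and the x axis of bar_a_mid, either way round below 0.17 rad and linear speed of guide_rail below 0.03 m/s and angular speed of guide_rail below 0.2 rad/s and contact force between guide_rail and the fingers above 1 N and contact force between guide_rail and bar_a below 0.1 N and contact force between guide_rail and bar_b below 0.1 N and contact force between guide_rail and bar_c below 0.1 N); the arm keeps its last pose, push and grip.
It fails at once if the rail is tipped more than 0.35 rad (angle between carriage's own z axis and vertical above 0.35 rad).
It fails at once if one of the first two bars is shifted more than 15 mm (distance of any of bar_a_mid, bar_b_mid from where it was at the start of the episode above 0.015 m).
It fails at once if a bystander is shifted more than 20 mm (distance of any of hub, nut, vice from where it was at the start of the episode above 0.02 m).
It also fails if it takes over 72 s, if anything falls off the work surface, if the arm or the gripper's body presses on something with over 40 N, if the wrist force passes 120 N, or if a joint passes its speed limit or range.

## Working session

There is one attempt and no reset: what is moved stays moved. The work goes in short steps, Python scripts to look and compute and a tool call to move; the robot and the scene stay as the last step left them, time stands still between calls to the robot, and variables do not carry over. Pictures are saved under pics/ and viewed, at most 10 in all, crops included, and the job is handed in when it is done.

Besides the shell and the picture viewer there is one more tool, called after "Request:" as name([rows], argument=value, ...), one row to a line, values as JSON. send_rows: Moves the arm, as the interface text tells. Its arguments: {"type":"object","properties":{"rows":{"type":"array","items":{"type":"array","items":{"type":"array","items":{"type":"number"}}}},"grip":{"type":"number"}},"required":["rows"]}

```bash
mkdir -p pics; ls; python3 - <<'E'
from cell import ctrl
import cv2,numpy as np
s=ctrl.read_state(); print(s)
for n in("top","side"):
    d=ctrl.get_image(n); cv2.imwrite(f"pics/{n}0.png",d["pixels"][:,:,::-1])
    print(n,d["fx"],d["fy"],d["cx"],d["cy"],d["D"],np.round(d["extrinsics"],3).tolist())
E
```

```text
pics
{'clock': 0.0, 'qpos': array([-1.37381133,  0.62931079,  0.03838184,  1.51836273, -0.0270042 ,
        0.99629226, -0.01999492]), 'qd': array([ 0.00044759,  0.00018521,  0.00012834, -0.00220212, -0.00084798,
        0.00210607, -0.00012851]), 'tau': array([-6.26925048e-04, -5.63382411e+01,  1.22588307e+00, -1.93451339e+01,
        1.09504117e-02,  1.00495797e-02,  2.40972673e-05]), 'eef_pos': array([168.66332353, 627.23646712, 303.01244407]), 'tool_rot': array([-3.13973522e+00, -1.63149253e-05,  2.87885918e+00]), 'force': array([ 1.10772964,  0.51775862, -0.46580203]), 'torque': array([-0.02898506, -0.04526417,  0.00628387]), 'gripper_force': 0.0, 'width': 85.30273916471437}
top 455.4100909182381 455.4100909182381 324.11470821327447 233.74946639080605 [-0.02165833  0.          0.          0.          0.        ] [[-0.023, 0.995, -0.093, 475.548], [-1.0, -0.022, 0.005, 78.381], [0.003, 0.093, 0.996, 1080.888], [0.0, 0.0, 0.0, 1.0]]
side 447.1515672716951 447.1515672716951 319.62194775546186 236.49508885044338 [0.03749119 0.         0.         0.         0.        ] [[0.964, 0.13, -0.231, 322.544], [-0.265, 0.505, -0.822, -842.106], [0.01, 0.853, 0.521, 614.669], [0.0, 0.0, 0.0, 1.0]]
```

View pics/top0.png

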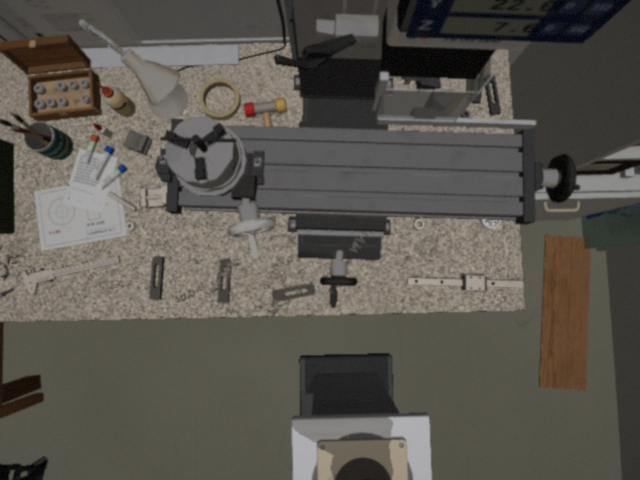

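View pics/side0.png

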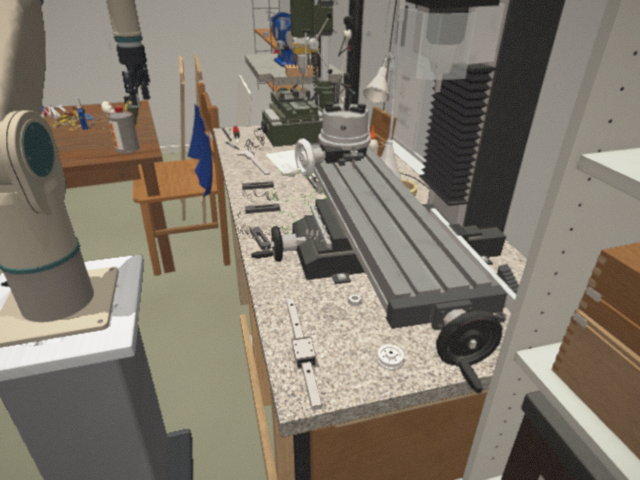

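The top view shows the pair of bars at about (157,277) and (224,281), and the separate bar at (294,292). The rail is at (409–521,283) with its carriage at (475,283), the black handwheel is at (338,285), and the hub and nut are at (491,223) and (419,224). The side view agrees: rail at (303,350), handwheel at (278,243). Next I'll measure them.

```bash
cat > h.py <<'E'
from cell import ctrl
import cv2,numpy as np
from scipy.spatial.transform import Rotation as R
def pose(s=None):
    s=s or ctrl.read_state(); T=np.eye(4); T[:3,:3]=R.from_euler('xyz',s["tool_rot"]).as_matrix(); T[:3,3]=s["eef_pos"]; return T
def ray(d,uv,z,T=None):
    "pixels -> world points on plane z"
    E=d["extrinsics"] if T is None else T@d["mount"]
    K=np.array([[d["fx"],0,d["cx"]],[0,d["fy"],d["cy"]],[0,0,1]])
    p=cv2.undistortPoints(np.float32(uv).reshape(-1,1,2),K,np.float32(d["D"])).reshape(-1,2)
    v=np.c_[p[:,0],-p[:,1],-np.ones(len(p))]@E[:3,:3].T
    o=E[:3,3]; return o+v*((z-o[2])/v[:,2])[:,None]
def go(pos,yaw,T=None):
    "shift (cm) and turn of the tool to reach TCP pos with tool down at yaw (mod pi)"
    T=pose() if T is None else T
    c=[]
    for k in(0,np.pi,-np.pi):
        w=R.from_matrix(T[:3,:3].T@R.from_euler('xyz',[np.pi,0,yaw+k]).as_matrix()).as_rotvec(); c.append(w)
    w=min(c,key=np.linalg.norm)
    return np.round(T[:3,:3].T@(np.array(pos)-T[:3,3])/10,2),np.round(w,3)
E
python3 - <<'E'
from h import *
d=ctrl.get_image("top"); im=d["pixels"]; g=cv2.cvtColor(im,cv2.COLOR_RGB2GRAY); 
def blob(x0,y0,x1,y1,f,z,name):
    m=np.zeros_like(g); m[y0:y1,x0:x1]=f[y0:y1,x0:x1]
    m=cv2.morphologyEx(m,cv2.MORPH_CLOSE,np.ones((3,3)))
    cs=cv2.findContours(m,0,2)[0]; c=max(cs,key=cv2.contourArea)
    b=cv2.boxPoints(cv2.minAreaRect(c)); w=ray(d,b,z)[:,:2]
    e=w[1]-w[0],w[2]-w[1]; L=max(e,key=np.linalg.norm); 
    print(name,"px",b.mean(0).round(1),"c",w.mean(0).round(1),"size",[np.linalg.norm(q).round(1) for q in e],"ang",np.degrees(np.arctan2(L[1],L[0])).round(1))
dark=(cv2.GaussianBlur(g,(3,3),0)<85).astype(np.uint8)*255
blob(142,250,172,306,dark,13,"A"); blob(208,255,240,308,dark,13,"B"); blob(264,275,322,308,dark,13,"C")
print([ray(d,[p],0)[0].round() for p in[(185,296),(338,303),(491,223),(419,224),(400,316),(150,196)]])
print("wheel",ray(d,[(338,303),(355,282),(322,282)],60).round(), "white",ray(d,[(253,257),(250,238)],180).round())
crop=np.hstack([cv2.resize(im[245:310,140:330],None,fx=4,fy=4,interpolation=2)]);crop2=cv2.resize(im[260:305,395:535],None,fx=5,fy=5,interpolation=2)
o=np.zeros((500,760,3),np.uint8); o[:260,:760]=crop; o[265:265+225,:700]=crop2
cv2.imwrite("pics/c1.png",o[:,:,::-1])
E
```

```text
A px [156.8 277.5] c [481.5 467. ] size [np.float64(100.3), np.float64(29.1)] ang -3.3
B px [223.  280.5] c [471.2 311.7] size [np.float64(32.9), np.float64(99.9)] ang 179.8
C px [293.2 292.2] c [440.3 148.3] size [np.float64(96.4), np.float64(26.5)] ang -80.7
[array([437., 404.,   0.]), array([412.,  44.,   0.]), array([ 594., -328.,    0.]), array([ 595., -154.,    0.]), array([ 379., -101.,    0.]), array([677., 490.,   0.])]
wheel [[416.  46.  60.]
 [461.   7.  60.]
 [463.  81.  60.]] white [[517. 216. 180.]
 [555. 221. 180.]]
```

View pics/c1.png

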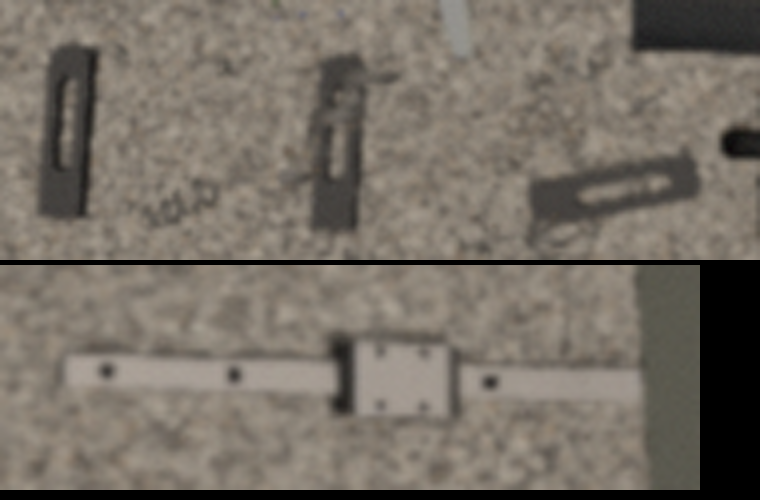

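The crop shows the three bars with sharp outlines, some swarf next to bar B, and the rail with its carriage at crop (403,380). I'll read the corners from it.

```bash
python3 - <<'E'
from h import *
d=ctrl.get_image("top")
def f(a,z,k=4,o=(140,245),dy=0):
    a=(np.array(a,float)-[0,dy])/k+o-0.375; return ray(d,a,z)[:,:2]
for n,q in dict(A=[(77,47),(61,215)],B=[(345,57),(333,229)],C=[(534,201),(694,171)]).items():
    w=f(q,13); L=w[0]-w[1]; print(n,w.mean(0).round(1),np.linalg.norm(L).round(1),np.degrees(np.arctan2(L[1],L[0])).round(1))
w=f([(65,372),(640,384)],12,5,(395,260),265); L=w[0]-w[1]; print("rail",w.mean(0).round(1),np.linalg.norm(L).round(1),np.degrees(np.arctan2(L[1],L[0])).round(1))
w=f([(355,379),(450,380),(403,344),(403,416)],24,5,(395,260),265); print("car",w.round(1).tolist(),w.mean(0).round(1))
print(go([440,148,220],0),pose().round(2).tolist())
E
```

```text
A [481.8 466.7] 98.1 -4.9
B [471.4 308.5] 100.0 -4.2
C [442.8 148.4] 94.6 99.3
rail [ 454.1 -254.6] 270.6 87.4
car [[453.9, -251.7], [452.3, -295.9], [469.5, -274.9], [436.3, -273.1]] [ 453.  -273.9]
(array([-38.65, -39.24,   8.38]), array([-0.001, -0.   , -0.263])) [[-0.97, 0.26, -0.0, 168.77], [0.26, 0.97, -0.0, 627.43], [-0.0, -0.0, -1.0, 303.34], [0.0, 0.0, 0.0, 1.0]]
```

Request:
send_rows([
  [[-5, -5, 1, 0, 0, 0.15], [-10, -10, 2, 0, 0, 0.3], [-15, -15, 3, 0, 0, 0.45], [-20, -20, 4, 0, 0, 0.6], [-25, -25, 5, 0, 0, 0.75], [-29, -29, 6, 0, 0, 0.9], [-33, -33, 7, 0, 0, 1.0], [-38.6, -39.2, 7, 0, 0, 1.15], [-38.6, -39.2, 7, 0, 0, 1.15], [-38.6, -39.2, 7, 0, 0, 1.15]],
])

```text
clock: 1.2
eef_pos: [414.1, 195.1, 239.0]
tool_rot: [3.141, 0.0, 1.729]
force: [1.1, 0.8, 0.1]
width: 84.8
gripper_force: 0.0
```

```bash
python3 - <<'E'
from h import *
print(go([440,148,220],np.radians(99.3)))
E
```

```text
(array([-5.06,  1.81,  1.9 ]), array([ 0.   ,  0.   , -0.004]))
```

Request:
send_rows([
  [[-2.5, 0.9, 0.9, 0, 0, 0], [-5.0, 1.8, 1.9, 0, 0, 0], [-5.0, 1.8, 1.9, 0, 0, 0], [-5.0, 1.8, 1.9, 0, 0, 0]],
])

```text
clock: 1.6
eef_pos: [439.2, 149.8, 219.9]
tool_rot: [-3.141, -0.0, 1.727]
force: [0.0, 0.5, 0.1]
width: 84.9
gripper_force: 0.0
```

```bash
python3 - <<'E'
from h import *
import pickle
s=ctrl.read_state(); d=ctrl.get_image("wrist"); pickle.dump((s,d),open("w1.pkl","wb"))
print(s["eef_pos"],s["tool_rot"],d["mount"].round(2).tolist(),d["D"],d["fx"])
cv2.imwrite("pics/w1.png",d["pixels"][:,:,::-1])
E
```

```text
[439.17333265 149.75710845 219.92499019] [-3.14089484e+00 -7.90146121e-05  1.72713227e+00] [[-0.0, 0.96, 0.28, 70.53], [1.0, -0.0, 0.0, 0.4], [0.0, 0.28, -0.96, -70.38], [0.0, 0.0, 0.0, 1.0]] [-0.06754881  0.          0.          0.          0.        ] 385.7582763957435
```

View pics/w1.png

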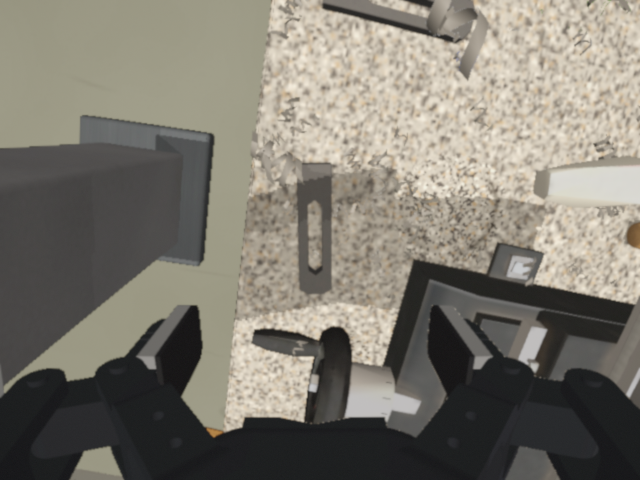

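The wrist view shows bar C with its end centres at about (317,164) and (316,291.5). The black handwheel starts at (335,328).

```bash
python3 - <<'E'
from h import *
import pickle
s,d=pickle.load(open("w1.pkl","rb")); T=pose(s)
g=cv2.cvtColor(d["pixels"],cv2.COLOR_RGB2GRAY)
w=ray(d,[(317,164),(315.5,291.5),(303,164),(331,164),(300,292),(331,291)],13,T); print(w.round(1).tolist())
L=w[0]-w[1]; print("C",w[:2].mean(0),w[2:].mean(0),np.linalg.norm(L),np.degrees(np.arctan2(L[1],L[0])))
print("wheel",ray(d,[(335,328)],95,T),ray(d,[(335,328)],60,T))
E
```

```text
[[433.4, 198.6, 13.0], [447.6, 102.2, 13.0], [423.6, 197.0, 13.0], [443.2, 200.1, 13.0], [435.8, 99.9, 13.0], [459.4, 104.5, 13.0]]
C [440.49510724 150.39507284  13.        ] [440.49223827 150.39477071  13.        ] 97.41448934734095 98.38249978425546
wheel [[456.35376867 116.57749755  95.        ]] [[461.32084974  98.13585432  60.        ]]
```

Request:
send_rows([
  [[-0.03, 0.2, 3, 0, 0, 0], [-0.03, 0.2, 6, 0, 0, 0], [-0.03, 0.2, 9, 0, 0, 0], [-0.03, 0.2, 11, 0, 0, 0], [-0.03, 0.2, 12.5, 0, 0, 0], [-0.03, 0.2, 13.5, 0, 0, 0], [-0.03, 0.2, 14.0, 0, 0, 0], [-0.03, 0.2, 14.3, 0, 0, 0], [-0.03, 0.2, 14.3, 0, 0, 0], [-0.03, 0.2, 14.3, 0, 0, 0]],
], grip=105)

```text
clock: 2.65
eef_pos: [441.0, 151.4, 77.3]
tool_rot: [3.141, -0.001, 1.731]
force: [-0.6, -0.6, 0.7]
width: 50.3
gripper_force: 0.0
```

Request:
send_rows([
  [[0, 0, 0.15, 0, 0, 0], [0, 0, 0.15, 0, 0, 0], [0, 0, 0.15, 0, 0, 0], [0, 0, 0.15, 0, 0, 0], [0, 0, 0.15, 0, 0, 0], [0, 0, 0.15, 0, 0, 0], [0, 0, 0.15, 0, 0, 0]],
], grip=255)

```text
clock: 3.35
eef_pos: [441.0, 150.5, 76.0]
tool_rot: [3.142, -0.001, 1.729]
force: [-1.5, 0.2, 5.6]
width: 23.0
gripper_force: 59.6
```

Request:
send_rows([
  [[0, 0, -1.5, 0, 0, 0], [0, 0, -3, 0, 0, 0], [0, 0, -4.5, 0, 0, 0], [0, 0, -6, 0, 0, 0], [0, -0.5, -7, 0, 0, 0], [1, -1, -7.5, 0, 0, 0], [3, -2, -7.5, 0, 0, 0], [5, -2, -7.5, 0, 0, 0], [6, -2, -7.5, 0, 0, 0]],
])

```text
clock: 4.25
eef_pos: [410.9, 207.8, 150.5]
tool_rot: [-3.141, -0.001, 1.731]
force: [0.6, -0.8, -1.1]
width: 23.2
gripper_force: 59.3
```

```bash
python3 - <<'E'
from h import *
T=pose(); print(T[:3,3].round(1),ctrl.read_state()["width"])
print(go([425,300,150],np.radians(176)),go([476,387.6,150],np.radians(176)))
E
```

```text
[410.9 207.8 150.5] 23.155224686426823
(array([8.88, 2.86, 0.05]), array([-0.000e+00, -1.000e-03, -1.341e+00])) (array([16.72,  9.29,  0.05]), array([-0.000e+00, -1.000e-03, -1.341e+00]))
```

Request:
send_rows([
  [[1.5, 0.5, 0, 0, 0, -0.13], [3, 1, 0, 0, 0, -0.26], [5, 1.7, 0, 0, 0, -0.4], [7, 2.3, 0, 0, 0, -0.54], [8.9, 2.9, 0, 0, 0, -0.68], [10.8, 4.5, 0, 0, 0, -0.82], [12.7, 6, 0, 0, 0, -0.96], [14.5, 7.5, 0, 0, 0, -1.1], [16, 8.7, 0, 0, 0, -1.22], [16.7, 9.3, 0, 0, 0, -1.34]],
])

```text
clock: 5.25
eef_pos: [478.4, 387.1, 150.2]
tool_rot: [3.141, 0.001, 3.074]
force: [0.1, -0.3, -2.4]
width: 22.9
gripper_force: 59.3
```

Request:
send_rows([
  [[0, 0, 0, 0, 0, 0], [0, 0, 0, 0, 0, 0], [0, 0, 0, 0, 0, 0]],
])

```text
clock: 5.55
eef_pos: [477.2, 384.5, 150.3]
tool_rot: [-3.14, -0.001, 3.066]
force: [0.0, -0.2, -1.4]
width: 23.1
gripper_force: 59.3
```

```bash
python3 - <<'E'
from h import *
import pickle
s=ctrl.read_state(); d=ctrl.get_image("wrist"); pickle.dump((s,d),open("w2.pkl","wb"))
print(s["eef_pos"],s["tool_rot"],s["force"])
cv2.imwrite("pics/w2.png",d["pixels"][:,:,::-1])
E
```

```text
[477.23301842 384.48145949 150.30731515] [-3.14009275e+00 -7.77375291e-04  3.06574670e+00] [ 0.01007485 -0.19347355 -1.3700126 ]
```

View pics/w2.png

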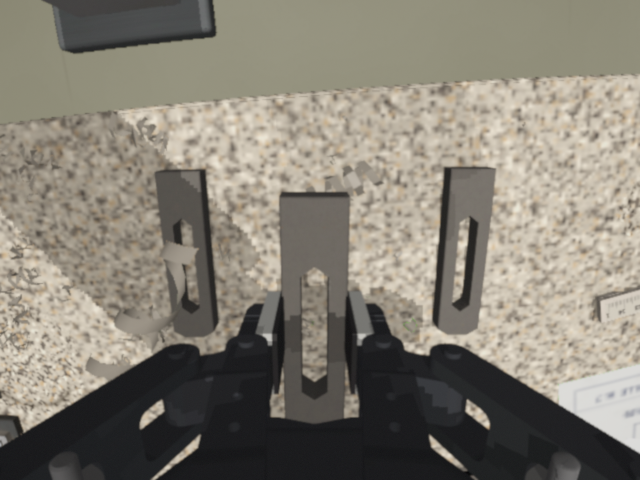

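The held bar C runs parallel between B, whose end is at (157–205,170), and A, whose end is at (447–494,168). C's own front end is at (281–348,194). I'll compute the offsets.

```bash
python3 - <<'E'
from h import *
import pickle
s,d=pickle.load(open("w2.pkl","rb")); T=pose(s)
P=lambda q,z:ray(d,q,z,T)[:,:2]
B=P([(157,171),(204,171),(175,333),(214,328)],13); A=P([(447,168),(494,169),(437,330),(477,332)],13); C=P([(281,195),(348,193),(285,420),(344,420)],87.3)
for n,w in dict(A=A,B=B,C=C).items():
    f=w[:2].mean(0);b=w[2:].mean(0);L=b-f; print(n,"front",f.round(1),"back",b.round(1),"len",np.linalg.norm(L).round(1),"ang",np.degrees(np.arctan2(L[1],L[0])).round(1),"wid",np.linalg.norm(w[1]-w[0]).round(1),"mid",((f+b)/2).round(1))
E
```

```text
A front [431.6 472.6] back [528.6 467.8] len 97.1 ang -2.8 wid 25.9 mid [480.1 470.2]
B front [421.3 316.9] back [516.3 309.1] len 95.4 ang -4.7 wid 25.7 mid [468.8 313. ]
C front [428.1 388.9] back [523.  381.7] len 95.1 ang -4.3 wid 23.3 mid [475.6 385.3]
```

Request:
send_rows([
  [[0.1, 0.44, 1, 0, 0, 0], [0.1, 0.44, 2.5, 0, 0, 0], [0.1, 0.44, 4, 0, 0, 0], [0.1, 0.44, 5.5, 0, 0, 0], [0.1, 0.44, 6.5, 0, 0, 0], [0.1, 0.44, 6.9, 0, 0, 0], [0.1, 0.44, 7.2, 0, 0, 0], [0.1, 0.44, 7.3, 0, 0, 0], [0.1, 0.44, 7.3, 0, 0, 0], [0.1, 0.44, 7.3, 0, 0, 0]],
])

```text
clock: 6.6
eef_pos: [477.1, 390.5, 78.1]
tool_rot: [3.141, 0.001, 3.069]
force: [0.8, 0.5, -0.3]
width: 23.1
gripper_force: 59.3
```

Request:
send_rows([
  [[0, 0, 0.1, 0, 0, 0], [0, 0, 0.2, 0, 0, 0], [0, 0, 0.2, 0, 0, 0], [0, 0, 0.2, 0, 0, 0]],
])

```text
clock: 7.0
eef_pos: [477.0, 390.5, 76.1]
tool_rot: [3.141, 0.0, 3.069]
force: [-0.4, -0.8, 3.9]
width: 23.0
gripper_force: 59.9
```

Request:
send_rows([
  [[0, 0, 0, 0, 0, 0], [0, 0, 0, 0, 0, 0], [0, 0, 0, 0, 0, 0], [0, 0, -0.5, 0, 0, 0], [0, 0, -2, 0, 0, 0], [0, 0, -5, 0, 0, 0], [0, 0, -9, 0, 0, 0], [0, 0, -12, 0, 0, 0], [0, 0, -14, 0, 0, 0], [0, 0, -14, 0, 0, 0]],
], grip=105)

```text
clock: 8.0
eef_pos: [478.5, 391.4, 220.2]
tool_rot: [3.136, 0.005, 3.069]
force: [1.6, 1.1, 0.1]
width: 50.1
gripper_force: 0.0
```

```bash
python3 - <<'E'
from h import *
import pickle
s=ctrl.read_state(); d=ctrl.get_image("wrist"); pickle.dump((s,d),open("w3.pkl","wb"))
print(s["eef_pos"],s["tool_rot"],s["force"])
cv2.imwrite("pics/w3.png",d["pixels"][:,:,::-1])
E
```

```text
[478.53512829 391.39637772 220.23225619] [3.13607289 0.00549687 3.06868225] [1.61709248 1.14928569 0.1495476 ]
```

View pics/w3.png

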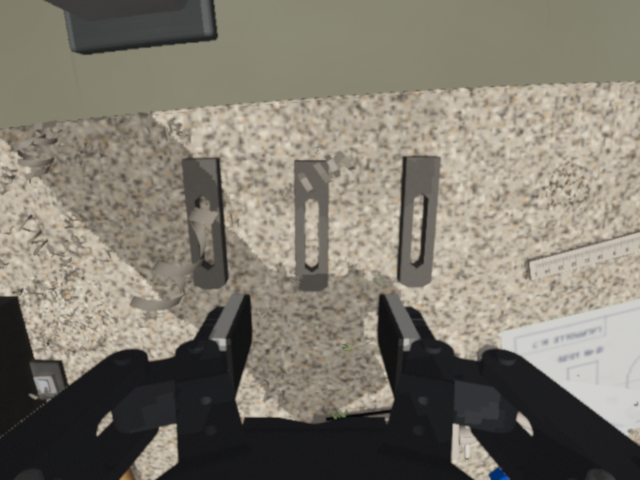

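All three bars are visible and parallel: B at (205,223), C at (312,225), A at (419,221). I'll check C's position and work out the move to the rail.

```bash
python3 - <<'E'
from h import *
import pickle
s,d=pickle.load(open("w3.pkl","rb")); T=pose(s)
P=lambda q,z:ray(d,q,z,T)[:,:2]
W={}
for n,q in dict(A=[(405,157),(438,157),(400,284),(432,285)],B=[(184,159),(217,158),(196,289),(226,287)],C=[(295,161),(328,161),(298,290),(327,289)]).items():
    w=P(q,13);f=w[:2].mean(0);b=w[2:].mean(0);L=b-f; W[n]=w.mean(0);print(n,w.mean(0).round(1),"len",np.linalg.norm(L).round(1),"ang",np.degrees(np.arctan2(L[1],L[0])).round(1))
ab=W["A"]-W["B"]; u=ab/np.linalg.norm(ab); print(np.linalg.norm(ab),(W["C"]-W["B"])@u, np.cross(u,W["C"]-W["B"]))
T=pose()
print(go([420,260,260],np.radians(120)),go([452,-274,230],np.radians(87.5)))
E
```

```text
A [480.2 470.8] len 97.2 ang -2.4
B [470.5 312.9] len 98.9 ang -4.0
C [477.9 391.4] len 98.0 ang -3.8
158.21901386227995 78.86908065510369 -2.569251384473957
(array([  4.78, -13.46,  -4.24]), array([0.004, 0.001, 0.974])) (array([ -2.29, -66.49,  -1.39]), array([ 0.005, -0.   ,  1.542]))<stdin>:8: DeprecationWarning: Arrays of 2-dimensional vectors are deprecated. Use arrays of 3-dimensional vectors instead. (deprecated in NumPy 2.0)
```

Request:
send_rows([
  [[2, -1, -1, 0, 0, 0.1], [4, -4, -2.5, 0, 0, 0.2], [5, -8, -3, 0, 0, 0.34], [5, -12, -3, 0, 0, 0.48], [5, -16.5, -3, 0, 0, 0.62], [5, -21, -3, 0, 0, 0.76], [5, -25.5, -3, 0, 0, 0.9], [5, -30, -3, 0, 0, 1.04], [5, -34, -3, 0, 0, 1.18], [4.5, -38, -3, 0, 0, 1.3]],
], grip=40)

```text
clock: 9.05
eef_pos: [402.8, 13.1, 245.1]
tool_rot: [-3.139, -0.001, 1.763]
force: [0.6, 0.3, -0.7]
width: 72.0
gripper_force: 0.0
```

```bash
python3 - <<'E'
from h import *
print(pose()[:3,3].round(1),go([452,-274,230],np.radians(87.5)))
E
```

```text
[402.8  13.1 245.1] (array([-29.13,  -0.66,   1.5 ]), array([-0.002, -0.   ,  0.236]))
```

Request:
send_rows([
  [[-4, 0, 0, 0, 0, 0.03], [-8.5, -0.1, 0, 0, 0, 0.06], [-13, -0.2, 0, 0, 0, 0.1], [-17.5, -0.3, 0, 0, 0, 0.14], [-22, -0.4, 0.5, 0, 0, 0.18], [-26, -0.6, 1, 0, 0, 0.22], [-29, -0.7, 1.5, 0, 0, 0.24], [-29, -0.7, 1.5, 0, 0, 0.24], [-29, -0.7, 1.5, 0, 0, 0.24], [-29, -0.7, 1.5, 0, 0, 0.24]],
])

```text
clock: 10.05
eef_pos: [454.2, -269.5, 230.1]
tool_rot: [-3.14, -0.002, 1.53]
force: [-0.8, 0.5, 0.4]
width: 72.1
gripper_force: 0.0
```

```bash
python3 - <<'E'
from h import *
import pickle
s=ctrl.read_state(); d=ctrl.get_image("wrist"); pickle.dump((s,d),open("w4.pkl","wb"))
print(s["eef_pos"],s["tool_rot"],s["force"])
cv2.imwrite("pics/w4.png",d["pixels"][:,:,::-1])
E
```

```text
[ 454.18369116 -269.5231817   230.05233223] [-3.14009043e+00 -1.92150840e-03  1.53011532e+00] [-0.77005596  0.47142712  0.36171195]
```

View pics/w4.png

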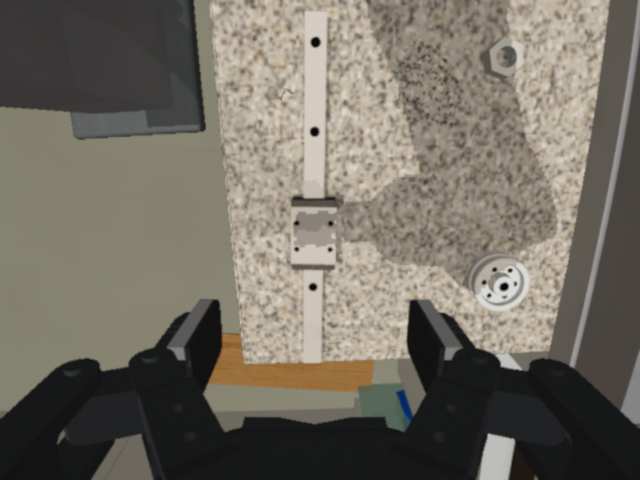

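The wrist view shows the carriage spanning (292–338, 199–269) and the rail's end centres at (316,12) and (313,362).

```bash
python3 - <<'E'
from h import *
import pickle
s,d=pickle.load(open("w4.pkl","rb")); T=pose(s)
P=lambda q,z:ray(d,q,z,T)[:,:2]
r=P([(316,12),(313,362)],12); L=r[0]-r[1]; print("rail",r.round(1).tolist(),np.linalg.norm(L).round(1),np.degrees(np.arctan2(L[1],L[0])).round(1))
c=P([(292,199),(338,199),(292,268),(337,268)],24); print(c.round(1).tolist(),c.mean(0).round(1))
m=r.mean(0)-20*L/np.linalg.norm(L); print("carriage from rail",m.round(1))
print(go([*c.mean(0),70],np.radians(87.5)))
E
```

```text
rail [[461.2, -118.4], [448.0, -387.6]] 269.5 87.2
[[438.8, -244.3], [472.0, -245.6], [435.8, -297.0], [470.0, -298.4]] [ 454.2 -271.3]
carriage from rail [ 453.6 -273. ]
(array([-0.22, -0.  , 16.03]), array([-0.001, -0.002,  0.003]))
```

Request:
send_rows([
  [[0.5, 0, 3, 0, 0, 0], [0.5, 0, 6.5, 0, 0, 0], [0.5, 0, 10, 0, 0, 0], [0.5, 0, 12.5, 0, 0, 0], [0.5, 0, 14, 0, 0, 0], [0.5, 0, 15, 0, 0, 0], [0.5, 0, 15.3, 0, 0, 0], [0.5, 0, 15.3, 0, 0, 0], [0.5, 0, 15.3, 0, 0, 0], [0.5, 0, 15.3, 0, 0, 0]],
])

```text
clock: 11.1
eef_pos: [455.2, -266.3, 78.4]
tool_rot: [3.14, 0.001, 1.529]
force: [0.0, 0.6, 0.4]
width: 71.9
gripper_force: 0.0
```

Request:
send_rows([
  [[0, 0, 0.1, 0, 0, 0], [0, 0, 0.1, 0, 0, 0], [0, 0, 0.1, 0, 0, 0], [0, 0, 0.1, 0, 0, 0], [0, 0, 0.1, 0, 0, 0], [0, 0, 0.1, 0, 0, 0], [0, 0, 0.1, 0, 0, 0], [0, 0, 0.1, 0, 0, 0]],
], grip=255)

```text
clock: 11.9
eef_pos: [454.5, -266.1, 77.0]
tool_rot: [-3.142, -0.0, 1.529]
force: [-1.5, 0.4, 6.1]
width: 32.6
gripper_force: 61.4
```

Request:
send_rows([
  [[0, 0, -0.5, 0, 0, 0], [0, 0, -1.5, 0, 0, 0], [0, 0, -3, 0, 0, 0], [0, 0, -4.5, 0, 0, 0], [0, 0, -6, 0, 0, 0], [0, 0, -7.5, 0, 0, 0], [0, 0, -9, 0, 0, 0], [0, 0, -10.5, 0, 0, 0], [0, 0, -12, 0, 0, 0], [0, 0, -13, 0, 0, 0]],
])

```text
clock: 12.9
eef_pos: [454.7, -266.1, 207.8]
tool_rot: [3.141, 0.0, 1.529]
force: [0.1, -0.2, -4.3]
width: 32.8
gripper_force: 60.3
```

```bash
python3 - <<'E'
from h import *
import pickle
s=ctrl.read_state(); print(s["eef_pos"],s["force"],s["torque"],s["width"])
d=ctrl.get_image("side"); t=ctrl.get_image("wrist")
cv2.imwrite("pics/s5.png",np.hstack([cv2.resize(d["pixels"],(400,300)),cv2.resize(t["pixels"],(400,300))])[:,:,::-1])
print(go([420,60,206],np.radians(87)),go([477.5,395.5,206],np.radians(86)))
E
```

```text
[ 454.71685482 -266.06532841  207.84183698] [ 0.08840567 -0.17082819 -4.33792709] [-0.06815891  0.01317565  0.00062917] 32.77674667791742
(array([32.46, -4.88,  0.14]), array([0.002, 0.001, 0.011])) (array([66.22, -0.54,  0.12]), array([0.002, 0.001, 0.028]))
```

View pics/s5.png

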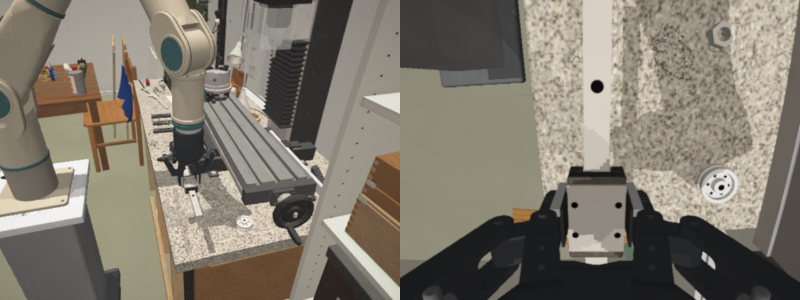

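The rail is held level, with its carriage centre about 6 mm behind the TCP. I'll carry it past the handwheel along the front edge.

Request:
send_rows([
  [[0.5, -0.3, 0, 0, 0, 0], [1.5, -0.8, 0, 0, 0, 0], [3.2, -1.4, 0, 0, 0, 0], [5.5, -2, 0, 0, 0, 0], [8.2, -2.6, 0, 0, 0, 0], [11.2, -3.1, 0, 0, 0, 0], [14.2, -3.5, 0, 0, 0, 0], [17.2, -3.8, 0, 0, 0, 0], [20.2, -4, 0, 0, 0, 0], [23.2, -4.1, 0, 0, 0, 0]],
])

```text
clock: 14.0
eef_pos: [422.0, -30.7, 206.1]
tool_rot: [-3.139, -0.001, 1.529]
force: [0.3, -0.9, -4.4]
width: 32.5
gripper_force: 60.3
```

```bash
python3 - <<'E'
from h import *
print(pose()[:3,3].round(1),go([425,250,206],np.radians(86)),go([478,397,206],np.radians(86)))
E
```

```text
[422.  -30.7 206.1] (array([28.06, -0.87,  0.03]), array([-0.002, -0.001,  0.028])) (array([4.297e+01, 3.810e+00, 3.000e-02]), array([-0.002, -0.001,  0.028]))
```

Request:
send_rows([
  [[2.8, -0.1, 0, 0, 0, 0], [5.7, -0.2, 0, 0, 0, 0], [8.7, -0.4, 0, 0, 0, 0.01], [11.7, -0.5, 0, 0, 0, 0.01], [14.7, -0.6, 0, 0, 0, 0.01], [17.7, -0.7, 0, 0, 0, 0.02], [20.7, -0.8, 0, 0, 0, 0.02], [23.7, -0.9, 0, 0, 0, 0.03], [26.7, -0.9, 0, 0, 0, 0.03], [29.5, -0.7, 0, 0, 0, 0.03]],
])

```text
clock: 15.0
eef_pos: [426.8, 264.0, 205.7]
tool_rot: [-3.139, 0.001, 1.5]
force: [0.7, -0.2, -4.4]
width: 32.6
gripper_force: 60.3
```

```bash
python3 - <<'E'
from h import *
print(pose()[:3,3].round(1),go([478,397,185],np.radians(86)))
E
```

```text
[426.8 264.  205.7] (array([13.63,  4.17,  2.05]), array([-0.003,  0.001, -0.001]))
```

Request:
send_rows([
  [[2.8, 0.1, 0.3, 0, 0, 0], [5.4, 0.4, 0.7, 0, 0, 0], [7.8, 0.9, 1.1, 0, 0, 0], [9.8, 1.6, 1.5, 0, 0, 0], [11.4, 2.4, 1.8, 0, 0, 0], [12.5, 3.1, 2, 0, 0, 0], [13.2, 3.7, 2, 0, 0, 0], [13.6, 4.1, 2, 0, 0, 0], [13.6, 4.2, 2, 0, 0, 0], [13.6, 4.2, 2, 0, 0, 0]],
])

```text
clock: 16.0
eef_pos: [480.4, 394.2, 186.5]
tool_rot: [-3.141, 0.001, 1.498]
force: [-0.5, -1.0, -4.7]
width: 32.5
gripper_force: 60.3
```

Request:
send_rows([
  [[0, 0, 0, 0, 0, 0], [0, 0, 0, 0, 0, 0], [0, 0, 0, 0, 0, 0], [0, 0, 0, 0, 0, 0], [0, 0, 0, 0, 0, 0], [0, 0, 0, 0, 0, 0]],
])

```text
clock: 16.6
eef_pos: [480.5, 395.0, 186.6]
tool_rot: [-3.142, -0.0, 1.499]
force: [0.5, 0.2, -5.2]
width: 32.8
gripper_force: 60.3
```

```bash
python3 - <<'E'
from h import *
s=ctrl.read_state(); print(s["eef_pos"],s["tool_rot"],s["force"],s["torque"],s["qd"].round(3))
d=ctrl.get_image("side")["pixels"][130:280,180:330]; t=ctrl.get_image("wrist")["pixels"]
cv2.imwrite("pics/s6.png",np.hstack([cv2.resize(d,(400,400)),cv2.resize(t,(400,400))])[:,:,::-1])
E
```

```text
[480.53102315 395.03868692 186.59985837] [-3.14151178e+00 -2.79897107e-05  1.49881863e+00] [ 0.53156107  0.24027866 -5.23090714] [-0.03890939  0.02349402 -0.04054833] [-0.001  0.003 -0.001 -0.002 -0.     0.     0.001]
```

View pics/s6.png

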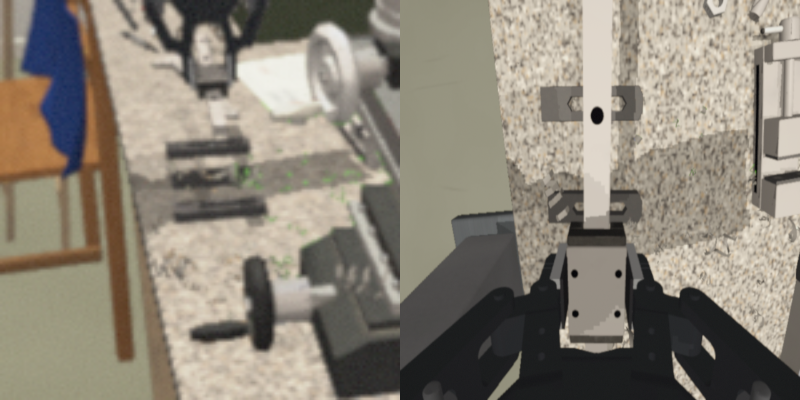

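The rail hangs level across the bars, the carriage is over the middle bar at (595,207), and the arm is still. I'm handing in the job.

```bash
python3 -c "
from cell import ctrl
print(ctrl.finish_job())"
```

```text
the job is handed in; nothing more can be done
None
```

I set the third bar down midway between the pair (measured 79 mm from one bar, ends about 3 mm out of line) and am holding the rail still and level across all three, its carriage centred about 11 cm above the worktop over the middle bar; I handed the job in at about 17 s, and the hand-in gave no verdict.

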